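# Find the unlatched duct hatch and push it open

### The arm

A 7-joint arm with a two-finger parallel gripper is mounted at the origin on the work surface. World frame = base frame: x ahead of the robot, y to its left, z up, the work surface at z = 0. Lengths are in mm, angles in rad, forces in N, time in s.
With the tool pointing down it reaches from about 350 to 775 mm from the base axis. Payload 3.1 kg.
Tool frame: the origin (TCP) lies on the centre line of the jaws, within the pads' length; the fingertips stand robot.nose_length ahead of it and the grasp point (between the pads) is the TCP (robot.nose_length is the distance from the TCP to the fingertips, in mm); z points along the fingers, y is the line along which they close (so a half turn about z gives the same grasp; the last joint's range is limited). The gripper opens to 85 mm and grips with 20 to 120 N. Pads are 22 mm wide; open, the fingers measure 114 mm over their backs; the gripper's body (76 mm by 85 mm) begins 54 mm behind the grasp point. The pads swing forward as they close: fully open they stand 13 mm farther back than shut.
Start: joints at [1.169, 0.311, 0.014, 1.512, -0.004, 1.319, -0.027], TCP at [193.681, -514.786, 250.304] pointing down, gripper open.
Joint ranges: [-2.7, 2.7], [-0.3, 1.91], [-1.27, 1.3], [0.12, 2.57], [-1.44, 4.58], [0.2, 2.03], [-3.05, 3.05]. Speed limits (rad/s): [2.79, 2.79, 3.14, 3.14, 3.14, 3.14, 3.14].

### API

Orientations are given as a unit quaternion [w, x, y, z].
In Python, from bench import robot, eyes, order, finder gives the robot as it stands.
- The arm moves only by the tool apply_moves, never from a script. Its argument "rows" is a list of rows, each an object of numbers: "claw": the opening in per cent of the stroke, from 0 (shut) to 100 (fully open); "dx", "dy", "dz": the shift along the tool's x, y, z in m; "wx", "wy", "wz": the turn, a rotation vector about the tool's x, y, z in rad. A call has 1 to 10 rows; each row is the pose to reach, as a shift and turn from the pose commanded when the call began, along the tool's axes at that moment; what a row does not reach only later rows make up. A row lasts 1/10 s, in which the tool goes at most 50 mm and 8.59 degrees, less where a joint would pass 70% of its speed; a pose out of reach is approached as far as the arm can. A call with a gripper value outside its range is refused whole. The fingers move at their own pace and stop on an object; "newtons" is the grip in N (left out, the last holds). Time passes only in rows, so rows that repeat a pose let the fingers close. It gives the time, the measured TCP pose, the force, the opening and the grip force at its end, in the units of the state.
- robot.get_obs(): the state, without advancing time (a new reading comes with each control period).
- eyes.grab_frame(name): name is "side" or "top"; returns a dict with "img" (400x640x3 uint8, red, green, blue), "intrinsics" (3x3 intrinsics, pixels), "dist" ([k1, k2, p1, p2, k3] as OpenCV has them; the pictures are not rectified), "pose" (4x4, takes a point from camera to world coordinates). Camera axes: x right, y down, z forward; pixel columns grow to the right and rows downward; lengths in mm; the calibration is good to about 2 mm. A picture is of the moment at which its call begins. There is no depth.
- order.finish_job(): hands the job in; it is judged then, once.
Trained networks look in the newest picture that a camera, given by its name, has taken for a name from the list of things; names that differ only in an ending like _2 or _b are one class to them, and where a whole thing is asked for, a point or a joint stands for the part that bears it (a point fixed in the world has none). Each returns a list of dicts, best first, with "score" (0 to 1); they miss things now and then, are a little off and sometimes report something else, mostly with a low value. They report only what shows in the picture. A call takes as long as a camera call.
- finder.trace(query, camera): "pixels" (400x640 bool, what is visible of it) and "pixel" ([column, row] in pixels, amid what is visible of it).
The state is a dict: "t": time; "joint_positions": joint angles; "joint_vel": joint speeds; "tau": joint torques, N m; "tool_pos": TCP position; "orientation": TCP orientation; "ft_force": force on the tool from outside, world axes, zero at the start; "wrist_torque": the same for the moment, N m; "opening": finger opening in mm; "grasp_force": force on a finger pad.
Only numpy, scipy, OpenCV 4.12 (cv2) and the standard library are available. Lean on these libraries where they do the work, as an engineer would, in place of code of your own. Each camera call takes 0.05 s, during which the arm holds its last target. There are 200 camera calls.

### The job

One of the four orange hatches on top of the service duct has been left unlatched: pressed with a fingertip on its black strip it rocks, while the other three stay firm. Find it by pressing, then push it fully open, down into the duct to its stop, and leave it open. Do not force the firm hatches, and leave the small parts on the deck where they stand.

Things in the scene. Friction and masses are not known exactly. Their poses are not given: they have to be found in the camera images.
- duct: Orange box 340 (x) x 270 (y) x 120 mm high, fixed on the table, turned up to 0.3 rad. Origin: centre of its underside; x away from the robot, z up; aluminium deck 120 mm above it. Flush in the deck are four alike orange hatches, 97 (x) x 87 (y) x 6 mm. Their centres (x, y): a (-95, 55), b (-95, -55), c (25, 55), d (25, -55) mm. The duct and its hatches bear at most 80 N.
- hatch_a (a joint): Angle of this hatch: 0 closed and flush, positive with the near edge tipped down into the duct (stop at 0.85 rad); it can rock back to -0.04. A latched hatch stays below about 0.03. Three hatches, not always the same, are held by hidden catches and give 1 mm at most.
- hatch_a_press (a point): Middle of the black strip (16 x 60 mm, flush) on this hatch's upper face, 57 mm from the pivot and 11.5 mm from the near edge; it moves with the hatch. x along the hatch away from the robot, z out of its upper face.
- hatch_a_pivot (a point): Middle of this hatch's pivot line on its upper face, level with the deck, between two small steel dots. The pivot runs along the duct's y axis, 20 mm beyond the hatch's centre: 68.5 mm from its near edge, 28.5 mm from its far edge.
- hatch_b (a joint): Angle of this hatch: 0 closed and flush, positive with the near edge tipped down into the duct (stop at 0.85 rad); it can rock back to -0.04. A latched hatch stays below about 0.03. The loose hatch yields to about 3 N on its black strip, tipping near edge down.
- hatch_b_press (a point): Middle of the black strip (16 x 60 mm, flush) on this hatch's upper face, 57 mm from the pivot and 11.5 mm from the near edge; it moves with the hatch. x along the hatch away from the robot, z out of its upper face.
- hatch_b_pivot (a point): Middle of this hatch's pivot line on its upper face, level with the deck, between two small steel dots. The pivot runs along the duct's y axis, 20 mm beyond the hatch's centre: 68.5 mm from its near edge, 28.5 mm from its far edge.
- hatch_c (a joint): Angle of this hatch: 0 closed and flush, positive with the near edge tipped down into the duct (stop at 0.85 rad); it can rock back to -0.04. A latched hatch stays below about 0.03. The pivot is stiff by friction: a hatch stays where it is left.
- hatch_c_press (a point): Middle of the black strip (16 x 60 mm, flush) on this hatch's upper face, 57 mm from the pivot and 11.5 mm from the near edge; it moves with the hatch. x along the hatch away from the robot, z out of its upper face.
- hatch_c_pivot (a point): Middle of this hatch's pivot line on its upper face, level with the deck, between two small steel dots. The pivot runs along the duct's y axis, 20 mm beyond the hatch's centre: 68.5 mm from its near edge, 28.5 mm from its far edge.
- hatch_d (a joint): Angle of this hatch: 0 closed and flush, positive with the near edge tipped down into the duct (stop at 0.85 rad); it can rock back to -0.04. A latched hatch stays below about 0.03. Under the loose hatch is an empty bay some 95 mm deep; its far edge rises 22 mm as it opens.
- hatch_d_press (a point): Middle of the black strip (16 x 60 mm, flush) on this hatch's upper face, 57 mm from the pivot and 11.5 mm from the near edge; it moves with the hatch. x along the hatch away from the robot, z out of its upper face.
- hatch_d_pivot (a point): Middle of this hatch's pivot line on its upper face, level with the deck, between two small steel dots. The pivot runs along the duct's y axis, 20 mm beyond the hatch's centre: 68.5 mm from its near edge, 28.5 mm from its far edge.
- puck: Loose red plastic cylinder, 32 mm across, 26 mm tall, standing on the duct's deck beyond the hatches. Origin: centre of its underside. Bystander: to be left where it is.
- collar: Loose brass ring, 38 mm across, 18 mm tall, on the duct's deck beyond the hatches. Origin: centre of its underside. Bystander: to be left where it is.
- block: Loose blue plastic block 34 x 28 x 24 mm, on the duct's deck beyond the hatches. Origin: centre of its underside. Bystander: to be left where it is.

How it is judged:
By the outcome, as a careful person would: the job done as asked, in the order asked, and still so for the second after the job is handed in, with the robot touching nothing.
It also fails if it takes over 64 s, if anything falls off the work surface, if the arm or the gripper's body presses on something with over 40 N, if the wrist force passes 120 N, or if a joint passes its speed limit or range.

## Working session

There is one attempt and no reset: what is moved stays moved. The work goes in short steps, Python scripts to look and compute and a tool call to move; the robot and the scene stay as the last step left them, time stands still between calls to the robot, and variables do not carry over. Pictures are saved under pics/ and viewed, at most 10 in all, crops included, and the job is handed in when it is done.

Besides the shell and the picture viewer there is one more tool, called after "Emit:" as name(argument=value, ...) on one line, values as JSON. apply_moves: Moves the arm, as the interface text tells. Its arguments: {"type":"object","properties":{"rows":{"type":"array","items":{"type":"object","properties":{"claw":{"type":"number"},"dx":{"type":"number"},"dy":{"type":"number"},"dz":{"type":"number"},"wx":{"type":"number"},"wy":{"type":"number"},"wz":{"type":"number"}}}},"newtons":{"type":"number"}},"required":["rows"]}

```bash
mkdir -p pics
python3 - <<'E'
from bench import robot, eyes, order, finder
import cv2,numpy as np
o=robot.get_obs();print(o, robot.nose_length)
for n in("top","side"):
    f=eyes.grab_frame(n);cv2.imwrite(f"pics/{n}0.png",f["img"][:,:,::-1]);print(n,f["intrinsics"],f["dist"],f["pose"])
    for q in("duct","hatch_a_press","hatch_a_pivot","hatch_a"):
        print(q,[(round(r["score"],2),np.round(r["pixel"],1),r["pixels"].sum()) for r in finder.trace(q,n)])
E
```

```text
{'t': 0.0, 'joint_positions': array([ 1.16928415,  0.31171871,  0.01399645,  1.51304538, -0.00439591,
        1.31919873, -0.02717714]), 'joint_vel': array([-0.00129137, -0.00143966, -0.00025632,  0.00095942, -0.00167057,
       -0.00058778, -0.00068964]), 'tau': array([ 2.33942465e-04, -3.79912841e+01,  1.46113490e-01, -2.30591494e+01,
        1.20737290e-02,  1.35649281e-02,  2.43395981e-06]), 'tool_pos': array([ 193.42431063, -514.14007881,  249.2295697 ]), 'orientation': array([-1.14072500e-03,  9.83851197e-01,  1.78984508e-01, -2.58917142e-04]), 'ft_force': array([ 0.19913153, -0.15784502,  0.40182744]), 'wrist_torque': array([-0.03417145,  0.03796728,  0.03329281]), 'grasp_force': 0.0, 'opening': 85.32523457937825} 19.0
top [[450.46049982   0.         318.06775848]
 [  0.         450.46049982 200.04890366]
 [  0.           0.           1.        ]] [-0.04170091  0.          0.          0.          0.        ] [[-1.70293274e-02 -9.84556804e-01  1.74235191e-01  4.55132785e+02]
 [-9.99662298e-01  1.33445103e-02 -2.22982979e-02  3.77428495e+01]
 [ 1.96288577e-02 -1.74556076e-01 -9.
[... 746 characters left out ...]
  4.58503122e-01  2.69440100e+02]
 [-6.46423122e-01 -5.20616028e-01  5.57759893e-01 -4.16691824e+02]
 [-1.56008751e-02 -7.21857205e-01 -6.91866164e-01  6.30144617e+02]
 [ 0.00000000e+00  0.00000000e+00  0.00000000e+00  1.00000000e+00]]
duct [(0.76, array([285.2, 203.4]), np.int64(26849)), (0.39, array([345. , 140.9]), np.int64(290))]
hatch_a_press [(0.95, array([227.2, 191.1]), np.int64(1813))]
hatch_a_pivot [(0.83, array([232. , 187.7]), np.int64(1821))]
hatch_a [(0.96, array([321.9, 187.6]), np.int64(1837)), (0.88, array([229., 187.]), np.int64(1897)), (0.67, array([282.7, 154.3]), np.int64(1491)), (0.63, array([264.6, 219.3]), np.int64(2387)), (0.22, array([305.1, 123.8]), np.int64(311))]
```

```bash
cat > h.py <<'E'
import cv2,numpy as np
def unproj(f,px,z):
    u=cv2.undistortPoints(np.array(px,float).reshape(-1,1,2),f["intrinsics"],np.array(f["dist"])).reshape(-1,2)
    d=np.c_[u,np.ones(len(u))]@f["pose"][:3,:3].T; o=f["pose"][:3,3]
    return o+d*((z-o[2])/d[:,2])[:,None]
C={'a':(-95,55),'b':(-95,-55),'c':(25,55),'d':(25,-55)}
E
python3 - <<'E'
from bench import eyes,finder
from h import *
for n in("top","side"):
    f=eyes.grab_frame(n)
    m=[r for r in finder.trace("hatch_a",n) if r["score"]>.5][:4]
    # centre by min-area rect of masks on deck plane
    P=[]
    for r in m:
        ys,xs=np.nonzero(r["pixels"]); w=unproj(f,np.c_[xs,ys],120)
        rc=cv2.minAreaRect(w[:,:2].astype(np.float32)); P.append(rc[0]); print(n,np.round(w.mean(0),1),rc)
    P=np.array(P)
    # assign: try yaw 0 labelling by nearest order
    from scipy.spatial.transform import Rotation as R
    from itertools import permutations
    M=np.array(list(C.values()),float);best=None
    for p in permutations(range(len(P))):
        Q=P[list(p)];a=M-M.mean(0);b=Q-Q.mean(0)
        t=np.arctan2((a[:,0]*b[:,1]-a[:,1]*b[:,0]).sum(),(a*b).sum())
        Rm=np.array([[np.cos(t),-np.sin(t)],[np.sin(t),np.cos(t)]]);T=Q.mean(0)-Rm@M.mean(0)
        e=np.abs(M@Rm.T+T-Q).max()
        if abs(t)<.5 and (best is None or e<best[0]):best=(e,t,T)
    print(n,best)
    i=f["img"][:,:,::-1].copy();cv2.imwrite(f"pics/{n}1.png",i[80:330,150:450].repeat(2,0).repeat(2,1))
E
```

```text
top [628.5  16.2 120. ] ((628.482666015625, 15.742965698242188), (99.0573501586914, 87.80176544189453), 1.3799535036087036)
top [626.1 126.7 120. ] ((626.7249755859375, 126.86265563964844), (100.35118103027344, 89.00858306884766), 2.1142683029174805)
top [507.5 122.8 120. ] ((507.4753723144531, 122.70707702636719), (95.39015197753906, 86.3205795288086), 0.6916906237602234)
top [510.   13.4 120. ] ((511.0744934082031, 13.285526275634766), (96.9642105102539, 87.03150177001953), 1.4718420505523682)
top (np.float64(1.3798361734048967), np.float64(0.02625396669842823), array([603.42731529,  70.56833944]))
side [510.2  11.3 120. ] ((511.38482666015625, 12.808475494384766), (99.0954360961914, 87.9923324584961), 1.2623618841171265)
side [630.4  14.8 120. ] ((632.2592163085938, 16.110187530517578), (99.18875885009766, 89.3663330078125), 1.3733584880828857)Traceback (most recent call last):
  File "<stdin>", line 18, in <module>
ValueError: operands could not be broadcast together with shapes (4,) (2,)
```

View pics/top0.png

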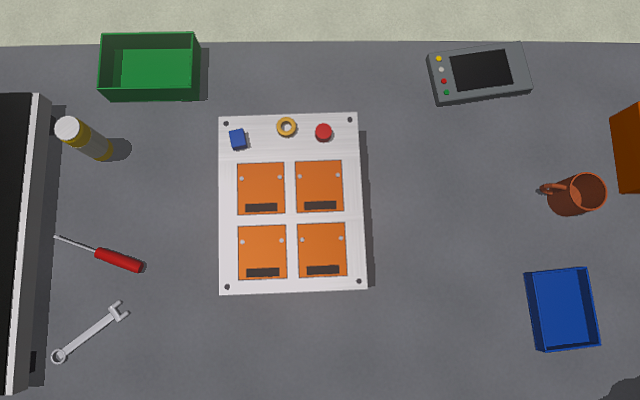

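View pics/side0.png

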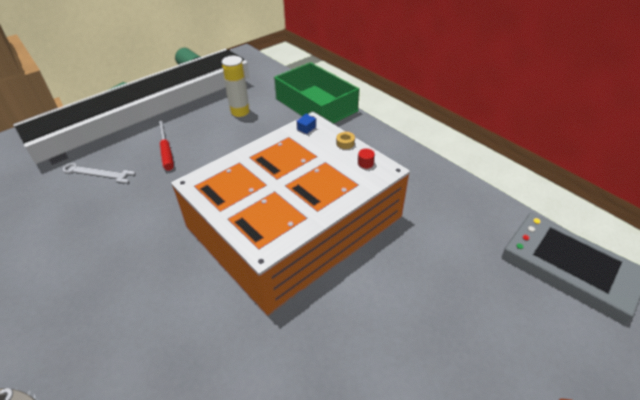

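Top view shows hatches a (262,252), b (323,250), c (261,190) and d (319,186), with strips on the near edges. The parts stand at row ~130, beyond the hatches. The side view agrees. Duct origin is about (603, 71) with yaw 0.026.

Emit:
apply_moves(rows=[{"claw": 0, "dx": 0.04, "dy": -0.03, "wz": 0.1}, {"claw": 0, "dx": 0.075, "dy": -0.065, "wz": 0.2}, {"claw": 0, "dx": 0.11, "dy": -0.095, "wz": 0.3}, {"claw": 0, "dx": 0.145, "dy": -0.125, "wz": 0.334}, {"claw": 0, "dx": 0.18, "dy": -0.155, "wz": 0.334}, {"claw": 0, "dx": 0.215, "dy": -0.188, "wz": 0.334}, {"claw": 0, "dx": 0.25, "dy": -0.218, "wz": 0.334}, {"claw": 0, "dx": 0.285, "dy": -0.248, "wz": 0.334}, {"claw": 0, "dx": 0.285, "dy": -0.248, "wz": 0.334}, {"claw": 0, "dx": 0.285, "dy": -0.248, "wz": 0.334}], newtons=20)

```text
$.rows[0]: bad value
```

Emit:
apply_moves(rows=[{"claw": 0, "dx": 0.04, "dy": -0.03, "dz": 0, "wx": 0, "wy": 0, "wz": 0.1}, {"claw": 0, "dx": 0.075, "dy": -0.065, "dz": 0, "wx": 0, "wy": 0, "wz": 0.2}, {"claw": 0, "dx": 0.11, "dy": -0.095, "dz": 0, "wx": 0, "wy": 0, "wz": 0.3}, {"claw": 0, "dx": 0.145, "dy": -0.125, "dz": 0, "wx": 0, "wy": 0, "wz": 0.334}, {"claw": 0, "dx": 0.18, "dy": -0.155, "dz": 0, "wx": 0, "wy": 0, "wz": 0.334}, {"claw": 0, "dx": 0.215, "dy": -0.188, "dz": 0, "wx": 0, "wy": 0, "wz": 0.334}, {"claw": 0, "dx": 0.25, "dy": -0.218, "dz": 0, "wx": 0, "wy": 0, "wz": 0.334}, {"claw": 0, "dx": 0.285, "dy": -0.248, "dz": 0, "wx": 0, "wy": 0, "wz": 0.334}, {"claw": 0, "dx": 0.285, "dy": -0.248, "dz": 0, "wx": 0, "wy": 0, "wz": 0.334}, {"claw": 0, "dx": 0.285, "dy": -0.248, "dz": 0, "wx": 0, "wy": 0, "wz": 0.334}], newtons=20)

```text
t: 1.7
tool_pos: [373.5, -181.5, 250.5]
orientation: [0.0, 1.0, 0.015, 0.0]
ft_force: [-0.1, -1.2, 0.2]
opening: -0.2
grasp_force: 0.0
```

Emit:
apply_moves(rows=[{"claw": 0, "dx": 0.02, "dy": -0.035, "dz": 0, "wx": 0, "wy": 0, "wz": 0}, {"claw": 0, "dx": 0.045, "dy": -0.08, "dz": 0, "wx": 0, "wy": 0, "wz": 0}, {"claw": 0, "dx": 0.07, "dy": -0.12, "dz": 0.02, "wx": 0, "wy": 0, "wz": 0}, {"claw": 0, "dx": 0.095, "dy": -0.16, "dz": 0.05, "wx": 0, "wy": 0, "wz": 0}, {"claw": 0, "dx": 0.109, "dy": -0.191, "dz": 0.08, "wx": 0, "wy": 0, "wz": 0}, {"claw": 0, "dx": 0.109, "dy": -0.191, "dz": 0.09, "wx": 0, "wy": 0, "wz": 0}, {"claw": 0, "dx": 0.109, "dy": -0.191, "dz": 0.09, "wx": 0, "wy": 0, "wz": 0}, {"claw": 0, "dx": 0.109, "dy": -0.191, "dz": 0.09, "wx": 0, "wy": 0, "wz": 0}])

```text
t: 2.5
tool_pos: [477.1, 8.7, 160.5]
orientation: [0.001, 1.0, 0.011, -0.0]
ft_force: [-0.0, -0.8, 0.2]
opening: -0.5
grasp_force: 0.0
```

Run:
```python
from bench import robot,eyes
import cv2
o=robot.get_obs();print(o["tool_pos"],o["ft_force"],robot.nose_length)
a=[eyes.grab_frame(n)["img"][90:310,150:450,::-1] for n in("top","side")]
cv2.imwrite("pics/2.png",cv2.resize(cv2.vconcat(a),None,fx=1.3,fy=1.3))
```

```text
[477.14318998   8.6925775  160.47395555] [-0.04335133 -0.78840795  0.20223859] 19.0
```

View pics/2.png

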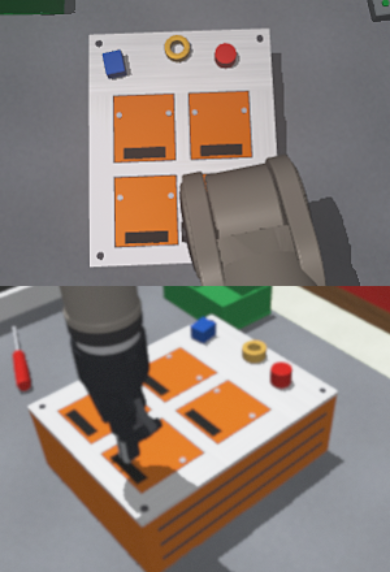

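The fingertips stand over hatch b's strip (crop pixel ~130,460). Next I lower gently.

Emit:
apply_moves(rows=[{"claw": 0, "dx": 0, "dy": 0, "dz": 0.01, "wx": 0, "wy": 0, "wz": 0}, {"claw": 0, "dx": 0, "dy": 0, "dz": 0.017, "wx": 0, "wy": 0, "wz": 0}, {"claw": 0, "dx": 0, "dy": 0, "dz": 0.019, "wx": 0, "wy": 0, "wz": 0}, {"claw": 0, "dx": 0, "dy": 0, "dz": 0.02, "wx": 0, "wy": 0, "wz": 0}, {"claw": 0, "dx": 0, "dy": 0, "dz": 0.02, "wx": 0, "wy": 0, "wz": 0}])

```text
t: 3.1
tool_pos: [477.0, 11.4, 140.1]
orientation: [0.0, 1.0, 0.013, -0.0]
ft_force: [0.2, 0.4, 0.9]
opening: 0.4
grasp_force: 0.0
```

Emit:
apply_moves(rows=[{"claw": 0, "dx": 0, "dy": 0, "dz": 0.001, "wx": 0, "wy": 0, "wz": 0}, {"claw": 0, "dx": 0, "dy": 0, "dz": 0.002, "wx": 0, "wy": 0, "wz": 0}, {"claw": 0, "dx": 0, "dy": 0, "dz": 0.002, "wx": 0, "wy": 0, "wz": 0}])

```text
t: 3.4
tool_pos: [477.4, 11.6, 138.7]
orientation: [0.0, 1.0, 0.013, 0.0]
ft_force: [-0.8, -0.8, 2.5]
opening: -0.4
grasp_force: 1.3
```

Emit:
apply_moves(rows=[{"claw": 0, "dx": 0, "dy": 0, "dz": 0.001, "wx": 0, "wy": 0, "wz": 0}, {"claw": 0, "dx": 0, "dy": 0, "dz": 0.001, "wx": 0, "wy": 0, "wz": 0}])

```text
t: 3.6
tool_pos: [477.4, 11.6, 138.6]
orientation: [0.0, 1.0, 0.013, 0.0]
ft_force: [-1.8, -1.0, 9.2]
opening: 0.2
grasp_force: 4.4
```

Emit:
apply_moves(rows=[{"claw": 0, "dx": 0, "dy": 0, "dz": 0.001, "wx": 0, "wy": 0, "wz": 0}, {"claw": 0, "dx": 0, "dy": 0, "dz": 0.001, "wx": 0, "wy": 0, "wz": 0}])

```text
t: 3.8
tool_pos: [477.4, 11.6, 138.6]
orientation: [0.0, 1.0, 0.013, 0.001]
ft_force: [-4.9, 0.0, 13.9]
opening: -0.2
grasp_force: 7.3
```

Emit:
apply_moves(rows=[{"claw": 0, "dx": 0, "dy": 0, "dz": -0.025, "wx": 0, "wy": 0, "wz": 0}, {"claw": 0, "dx": 0, "dy": -0.03, "dz": -0.025, "wx": 0, "wy": 0, "wz": 0}, {"claw": 0, "dx": 0, "dy": -0.07, "dz": -0.025, "wx": 0, "wy": 0, "wz": 0}, {"claw": 0, "dx": 0, "dy": -0.11, "dz": -0.025, "wx": 0, "wy": 0, "wz": 0}, {"claw": 0, "dx": 0, "dy": -0.111, "dz": -0.025, "wx": 0, "wy": 0, "wz": 0}, {"claw": 0, "dx": 0, "dy": -0.111, "dz": -0.015, "wx": 0, "wy": 0, "wz": 0}, {"claw": 0, "dx": 0, "dy": -0.111, "dz": -0.007, "wx": 0, "wy": 0, "wz": 0}, {"claw": 0, "dx": 0, "dy": -0.111, "dz": -0.004, "wx": 0, "wy": 0, "wz": 0}, {"claw": 0, "dx": 0, "dy": -0.111, "dz": -0.002, "wx": 0, "wy": 0, "wz": 0}, {"claw": 0, "dx": 0, "dy": -0.111, "dz": -0.002, "wx": 0, "wy": 0, "wz": 0}])

```text
t: 4.8
tool_pos: [473.3, 120.2, 138.6]
orientation: [0.001, 1.0, 0.012, -0.001]
ft_force: [-3.8, -1.3, 7.6]
opening: 0.0
grasp_force: 4.1
```

Emit:
apply_moves(rows=[{"claw": 0, "dx": 0, "dy": 0, "dz": 0.001, "wx": 0, "wy": 0, "wz": 0}, {"claw": 0, "dx": 0, "dy": 0, "dz": 0.002, "wx": 0, "wy": 0, "wz": 0}, {"claw": 0, "dx": 0, "dy": 0, "dz": 0.002, "wx": 0, "wy": 0, "wz": 0}])

```text
t: 5.1
tool_pos: [473.3, 120.3, 138.5]
orientation: [0.002, 1.0, 0.012, -0.001]
ft_force: [-7.5, -3.6, 19.6]
opening: -0.1
grasp_force: 9.8
```

Emit:
apply_moves(rows=[{"claw": 0, "dx": 0, "dy": 0, "dz": -0.025, "wx": 0, "wy": 0, "wz": 0}, {"claw": 0, "dx": 0.03, "dy": -0.001, "dz": -0.025, "wx": 0, "wy": 0, "wz": 0}, {"claw": 0, "dx": 0.07, "dy": -0.001, "dz": -0.025, "wx": 0, "wy": 0, "wz": 0}, {"claw": 0, "dx": 0.11, "dy": -0.001, "dz": -0.025, "wx": 0, "wy": 0, "wz": 0}, {"claw": 0, "dx": 0.1205, "dy": -0.001, "dz": -0.025, "wx": 0, "wy": 0, "wz": 0}, {"claw": 0, "dx": 0.1205, "dy": -0.001, "dz": -0.025, "wx": 0, "wy": 0, "wz": 0}, {"claw": 0, "dx": 0.1205, "dy": -0.001, "dz": -0.015, "wx": 0, "wy": 0, "wz": 0}, {"claw": 0, "dx": 0.1205, "dy": -0.001, "dz": -0.008, "wx": 0, "wy": 0, "wz": 0}, {"claw": 0, "dx": 0.1205, "dy": -0.001, "dz": -0.005, "wx": 0, "wy": 0, "wz": 0}, {"claw": 0, "dx": 0.1205, "dy": -0.001, "dz": -0.005, "wx": 0, "wy": 0, "wz": 0}])

```text
t: 6.1
tool_pos: [593.4, 126.3, 140.4]
orientation: [0.0, 1.0, 0.013, -0.001]
ft_force: [-0.1, 0.5, -0.7]
opening: 0.2
grasp_force: 0.0
```

Emit:
apply_moves(rows=[{"claw": 0, "dx": 0, "dy": 0, "dz": 0.001, "wx": 0, "wy": 0, "wz": 0}, {"claw": 0, "dx": 0, "dy": 0, "dz": 0.002, "wx": 0, "wy": 0, "wz": 0}, {"claw": 0, "dx": 0, "dy": 0, "dz": 0.002, "wx": 0, "wy": 0, "wz": 0}])

```text
t: 6.4
tool_pos: [594.7, 126.6, 139.5]
orientation: [0.0, 1.0, 0.013, 0.0]
ft_force: [0.2, -0.5, -0.6]
opening: -0.3
grasp_force: 0.0
```

Emit:
apply_moves(rows=[{"claw": 0, "dx": 0, "dy": 0, "dz": 0.001, "wx": 0, "wy": 0, "wz": 0}, {"claw": 0, "dx": 0, "dy": 0, "dz": 0.002, "wx": 0, "wy": 0, "wz": 0}, {"claw": 0, "dx": 0, "dy": 0, "dz": 0.002, "wx": 0, "wy": 0, "wz": 0}])

```text
t: 6.7
tool_pos: [594.9, 126.6, 137.7]
orientation: [-0.0, 1.0, 0.013, 0.0]
ft_force: [0.2, -0.3, 2.9]
opening: -0.2
grasp_force: 1.3
```

Emit:
apply_moves(rows=[{"claw": 0, "dx": 0, "dy": 0, "dz": 0.001, "wx": 0, "wy": 0, "wz": 0}, {"claw": 0, "dx": 0, "dy": 0, "dz": 0.001, "wx": 0, "wy": 0, "wz": 0}])

```text
t: 6.9
tool_pos: [594.9, 126.6, 136.4]
orientation: [-0.0, 1.0, 0.013, 0.0]
ft_force: [0.3, -0.8, 1.7]
opening: 0.3
grasp_force: 1.3
```

Hatch c yields at about 2 N, while a and b stayed firm. I push on.

Emit:
apply_moves(rows=[{"claw": 0, "dx": 0, "dy": 0, "dz": 0.003, "wx": 0, "wy": 0, "wz": 0}, {"claw": 0, "dx": 0.001, "dy": 0, "dz": 0.007, "wx": 0, "wy": 0, "wz": 0}, {"claw": 0, "dx": 0.002, "dy": 0, "dz": 0.011, "wx": 0, "wy": 0, "wz": 0}, {"claw": 0, "dx": 0.003, "dy": 0, "dz": 0.015, "wx": 0, "wy": 0, "wz": 0}, {"claw": 0, "dx": 0.004, "dy": 0, "dz": 0.019, "wx": 0, "wy": 0, "wz": 0}, {"claw": 0, "dx": 0.005, "dy": 0, "dz": 0.022, "wx": 0, "wy": 0, "wz": 0}, {"claw": 0, "dx": 0.005, "dy": 0, "dz": 0.025, "wx": 0, "wy": 0, "wz": 0}, {"claw": 0, "dx": 0.005, "dy": 0, "dz": 0.025, "wx": 0, "wy": 0, "wz": 0}])

```text
t: 7.7
tool_pos: [598.7, 126.5, 110.2]
orientation: [0.0, 1.0, 0.013, -0.001]
ft_force: [-0.1, 0.4, -0.3]
opening: 0.1
grasp_force: 0.0
```

Emit:
apply_moves(rows=[{"claw": 0, "dx": 0, "dy": 0, "dz": 0.003, "wx": 0, "wy": 0, "wz": 0}, {"claw": 0, "dx": 0, "dy": 0, "dz": 0.006, "wx": 0, "wy": 0, "wz": 0}, {"claw": 0, "dx": 0, "dy": 0, "dz": 0.008, "wx": 0, "wy": 0, "wz": 0}, {"claw": 0, "dx": 0, "dy": 0, "dz": 0.008, "wx": 0, "wy": 0, "wz": 0}])

```text
t: 8.1
tool_pos: [599.1, 126.6, 102.6]
orientation: [0.0, 1.0, 0.013, -0.001]
ft_force: [-0.2, 0.7, 1.0]
opening: -0.2
grasp_force: 0.2
```

Emit:
apply_moves(rows=[{"claw": 0, "dx": 0, "dy": 0, "dz": 0.002, "wx": 0, "wy": 0, "wz": 0}, {"claw": 0, "dx": 0, "dy": 0, "dz": 0.004, "wx": 0, "wy": 0, "wz": 0}, {"claw": 0, "dx": 0, "dy": 0, "dz": 0.004, "wx": 0, "wy": 0, "wz": 0}])

```text
t: 8.4
tool_pos: [599.3, 126.6, 98.7]
orientation: [0.0, 1.0, 0.013, -0.0]
ft_force: [0.2, -0.0, 0.1]
opening: -0.4
grasp_force: 0.2
```

Emit:
apply_moves(rows=[{"claw": 0, "dx": 0, "dy": 0, "dz": 0.002, "wx": 0, "wy": 0, "wz": 0}, {"claw": 0, "dx": 0, "dy": 0, "dz": 0.003, "wx": 0, "wy": 0, "wz": 0}, {"claw": 0, "dx": 0, "dy": 0, "dz": 0.003, "wx": 0, "wy": 0, "wz": 0}])

```text
t: 8.7
tool_pos: [599.5, 126.6, 96.0]
orientation: [0.0, 1.0, 0.013, -0.0]
ft_force: [-0.1, -0.0, 1.5]
opening: 0.1
grasp_force: 0.7
```

Emit:
apply_moves(rows=[{"claw": 0, "dx": 0, "dy": 0, "dz": 0.002, "wx": 0, "wy": 0, "wz": 0}, {"claw": 0, "dx": 0, "dy": 0, "dz": 0.003, "wx": 0, "wy": 0, "wz": 0}, {"claw": 0, "dx": 0, "dy": 0, "dz": 0.003, "wx": 0, "wy": 0, "wz": 0}])

```text
t: 9.0
tool_pos: [599.5, 126.6, 93.0]
orientation: [0.0, 1.0, 0.013, -0.0]
ft_force: [-0.4, -1.0, 2.0]
opening: 0.0
grasp_force: 0.7
```

Run:
```python
from bench import robot,eyes
import cv2
o=robot.get_obs();print(o["tool_pos"],o["ft_force"])
a=[eyes.grab_frame(n)["img"][90:310,150:450,::-1] for n in("top","side")]
cv2.imwrite("pics/3.png",cv2.resize(cv2.vconcat(a),None,fx=1.3,fy=1.3))
```

```text
[599.45999014 126.62656364  92.97039416] [-0.40094193 -0.95772287  2.01927632]
```

View pics/3.png

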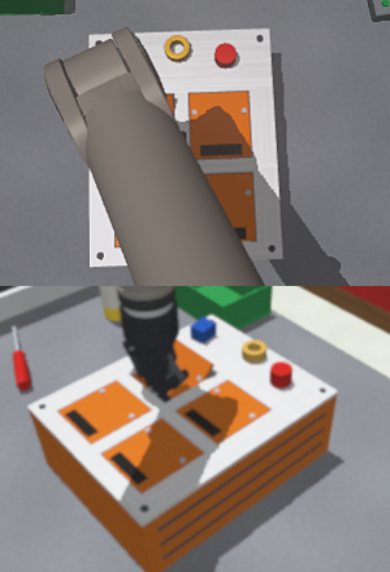

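Hatch c is tilted down, with its far edge raised (crop ~190,365). The force is still low, so it has not reached its stop yet.

Emit:
apply_moves(rows=[{"claw": 0, "dx": 0.001, "dy": 0, "dz": 0.001, "wx": 0, "wy": 0, "wz": 0}, {"claw": 0, "dx": 0.003, "dy": 0, "dz": 0.001, "wx": 0, "wy": 0, "wz": 0}, {"claw": 0, "dx": 0.003, "dy": 0, "dz": 0.001, "wx": 0, "wy": 0, "wz": 0}])

```text
t: 9.4
tool_pos: [600.3, 126.7, 92.4]
orientation: [0.001, 1.0, 0.013, -0.003]
ft_force: [-6.2, -1.1, 6.9]
opening: 0.1
grasp_force: 4.7
```

Emit:
apply_moves(rows=[{"claw": 0, "dx": 0.001, "dy": 0, "dz": 0.001, "wx": 0, "wy": 0, "wz": 0}, {"claw": 0, "dx": 0.002, "dy": 0, "dz": 0.001, "wx": 0, "wy": 0, "wz": 0}, {"claw": 0, "dx": 0.002, "dy": 0, "dz": 0.001, "wx": 0, "wy": 0, "wz": 0}])

```text
t: 9.7
tool_pos: [600.5, 126.7, 92.2]
orientation: [0.001, 1.0, 0.013, -0.004]
ft_force: [-11.4, -2.2, 13.5]
opening: 0.1
grasp_force: 8.7
```

Emit:
apply_moves(rows=[{"claw": 0, "dx": 0.001, "dy": 0, "dz": 0.002, "wx": 0, "wy": 0, "wz": 0}, {"claw": 0, "dx": 0.001, "dy": 0, "dz": 0.002, "wx": 0, "wy": 0, "wz": 0}])

```text
t: 9.9
tool_pos: [600.7, 126.8, 91.9]
orientation: [0.001, 1.0, 0.013, -0.005]
ft_force: [-15.7, -3.1, 23.0]
opening: -0.1
grasp_force: 13.4
```

Emit:
apply_moves(rows=[{"claw": 0, "dx": -0.005, "dy": 0, "dz": -0.005, "wx": 0, "wy": 0, "wz": 0}, {"claw": 0, "dx": -0.006, "dy": 0, "dz": -0.02, "wx": 0, "wy": 0, "wz": 0}, {"claw": 0, "dx": -0.006, "dy": 0, "dz": -0.05, "wx": 0, "wy": 0, "wz": 0}, {"claw": 0, "dx": -0.006, "dy": 0, "dz": -0.09, "wx": 0, "wy": 0, "wz": 0}, {"claw": 0, "dx": -0.006, "dy": 0, "dz": -0.13, "wx": 0, "wy": 0, "wz": 0}, {"claw": 0, "dx": -0.04, "dy": 0.04, "dz": -0.15, "wx": 0, "wy": 0, "wz": 0}, {"claw": 0, "dx": -0.08, "dy": 0.08, "dz": -0.15, "wx": 0, "wy": 0, "wz": 0}, {"claw": 0, "dx": -0.1, "dy": 0.12, "dz": -0.15, "wx": 0, "wy": 0, "wz": 0}, {"claw": 0, "dx": -0.13, "dy": 0.16, "dz": -0.15, "wx": 0, "wy": 0, "wz": 0}, {"claw": 0, "dx": -0.15, "dy": 0.2, "dz": -0.15, "wx": 0, "wy": 0, "wz": 0}])

```text
t: 10.9
tool_pos: [460.4, -77.1, 240.0]
orientation: [0.0, 1.0, 0.013, 0.001]
ft_force: [0.5, -0.9, 0.1]
opening: -0.1
grasp_force: 0.0
```

Emit:
apply_moves(rows=[{"claw": 0, "dx": 0, "dy": 0.04, "dz": 0, "wx": 0, "wy": 0, "wz": 0}, {"claw": 0, "dx": 0, "dy": 0.08, "dz": 0, "wx": 0, "wy": 0, "wz": 0}, {"claw": 0, "dx": 0, "dy": 0.12, "dz": 0, "wx": 0, "wy": 0, "wz": 0}, {"claw": 0, "dx": 0, "dy": 0.15, "dz": 0, "wx": 0, "wy": 0, "wz": 0}, {"claw": 0, "dx": 0, "dy": 0.15, "dz": 0, "wx": 0, "wy": 0, "wz": 0}])

```text
t: 11.4
tool_pos: [464.3, -232.8, 239.3]
orientation: [0.002, 1.0, 0.008, 0.0]
ft_force: [-0.1, -0.6, 0.0]
opening: 0.2
grasp_force: 0.0
```

Run:
```python
from bench import robot,eyes
import cv2
o=robot.get_obs();print(o["tool_pos"],o["ft_force"],o["t"])
a=[eyes.grab_frame(n)["img"][90:310,150:450,::-1] for n in("top","side")]
cv2.imwrite("pics/4.png",cv2.resize(cv2.vconcat(a),None,fx=1.36,fy=1.36))
```

```text
[ 464.30596698 -232.8188021   239.31802616] [-0.11751436 -0.59898251  0.02783063] 11.4
```

View pics/4.png

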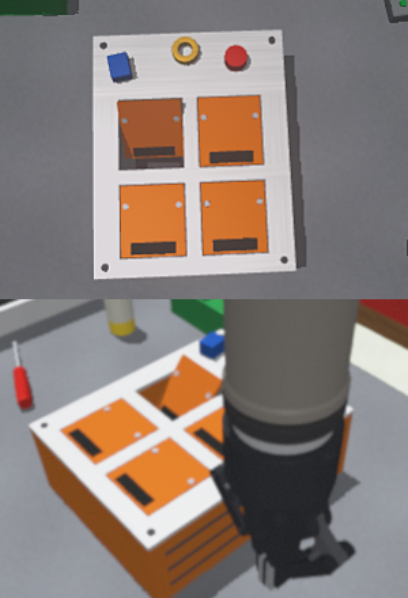

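Hatch c stands open, with its strip at full-image pixel ~(263,201). The others are flush and the parts are unmoved. I check the angle by projecting the strip.

Run:
```python
from bench import eyes
from h import *
f=eyes.grab_frame("top");g=cv2.cvtColor(f["img"],cv2.COLOR_RGB2GRAY)
t=.026;T=np.array([603.4,70.6]);R=np.array([[np.cos(t),-np.sin(t)],[np.sin(t),np.cos(t)]])
W=np.linalg.inv(f["pose"])
def proj(p): return cv2.projectPoints(np.array([p]),cv2.Rodrigues(W[:3,:3])[0],W[:3,3],f["intrinsics"],np.array(f["dist"]))[0].ravel()
for th in(0,.6,.7,.75,.8,.85,.9):
    r=[]
    for L in(65,57,49,68.5):
        q=R@[45-L*np.cos(th),55]+T; r.append(np.round(proj([*q,120-L*np.sin(th)]),1))
    print(th,*r)
print(f["img"][180:222,263])
```

```text
0 [261.4 211.7] [261.3 207.4] [261.2 203.2] [261.4 213.5]
0.6 [263.2 208.7] [262.9 205. ] [262.6 201.3] [263.4 210.3]
0.7 [263.4 207.2] [263.1 203.7] [262.8 200.1] [263.6 208.7]
0.75 [263.5 206.3] [263.2 202.9] [262.9 199.5] [263.7 207.8]
0.8 [263.6 205.3] [263.3 202.1] [262.9 198.8] [263.8 206.8]
0.85 [263.7 204.3] [263.4 201.2] [263. 198.] [263.9 205.7]
0.9 [263.8 203.3] [263.4 200.3] [263.1 197.2] [264.  204.6]
[[159  88  50]
 [159  88  50]
 [159  89  50]
 [159  87  49]
 [160  88  50]
 [160  89  50]
 [159  88  49]
 [159  88  48]
 [159  88  49]
 [160  88  50]
 [160  88  49]
 [159  88  49]
 [160  88  50]
 [160  88  50]
 [159  88  48]
 [161  88  49]
 [165  90  50]
 [143  83  52]
 [ 86  66  58]
 [ 66  60  60]
 [ 71  62  60]
 [ 71  61  59]
 [ 71  61  59]
 [ 65  60  59]
 [108  70  54]
 [125  78  56]
 [ 81  68  64]
 [ 73  65  66]
 [ 75  64  64]
 [ 87  77  78]
 [100  90  92]
 [ 97  87  90]
 [ 94  83  86]
 [ 89  78  81]
 [179 172 173]
 [233 230 230]
 [223 219 221]
 [222 217 220]
 [221 217 220]
 [222 218 220]
 [221 217 219]
 [222 217 219]]
```

```bash
python3 -c "
from bench import order;print(order.finish_job())"
```

```text
the job is handed in; nothing more can be done
None
```

Hatch c was the loose one: it is open to its stop (strip position in the top view fits about 0.85 rad), a and b were firm when pressed, d was not pressed because c had already given way, the small parts look unmoved, and the job is handed in.

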